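# Cover the filled chocolate mould

## Robot

A 7-joint arm with a two-finger parallel gripper is mounted at the origin on the work surface. World frame = base frame: x ahead of the robot, y to its left, z up, the work surface at z = 0. Lengths are in m, angles in rad, forces in N, time in s.
With the tool pointing down it reaches from about 0.4 to 0.875 m from the base axis. Payload 6.5 kg.
Tool frame: the origin (TCP) lies midway between the tips of the shut fingers; the grasp point (between the pads) lies 19 mm behind it; z points along the fingers, y is the line along which they close (so a half turn about z gives the same grasp; the last joint's range is limited). The gripper opens to 85 mm and grips with 20 to 120 N. Pads are 22 mm wide; open, the fingers measure 114 mm over their backs; the gripper's body (76 mm by 85 mm) begins 54 mm behind the grasp point. The pads swing forward as they close: fully open they stand 13 mm farther back than shut.
Start: joints at [-1.281, 0.536, -0.004, 1.538, 0.003, 1.067, -0.071], TCP at [0.226, 0.609, 0.2] pointing down, gripper open.
Joint ranges: [-2.7, 2.7], [-0.37, 2.16], [-1.27, 1.26], [0.24, 2.4], [-1.31, 4.45], [0.19, 1.91], [-2.76, 2.76]. Speed limits (rad/s): [2.39, 2.39, 3.14, 3.14, 3.14, 3.14, 3.14].

## Interface

Orientations are given as a unit quaternion [x, y, z, w].
In Python, from rig import manip gives the robot as it stands.
- The arm moves only by the tool nudge_tcp, called after "Emit:" as name(argument=value, ...), one argument or row to a line, values as JSON. Schema: {"type":"object","properties":{"plan":{"type":"array","items":{"type":"object","properties":{"tx":{"type":"number"},"ty":{"type":"number"},"tz":{"type":"number"},"spin":{"type":"number"}},"additionalProperties":false},"minItems":1,"maxItems":8},"jaw":{"type":"number"},"grip_n":{"type":"number"},"only":{"type":"string"},"quiet":{"type":"boolean"},"lines":{"type":"string"}},"required":["plan"],"additionalProperties":false}. plan is a list of rows, 1 to 8 of them, each an object with the fields tx, ty, tz (the shift in m), spin (a turn about the tool's z in rad); a field left out counts as zero; each row is the pose to reach, as a shift and turn from the pose commanded when the call began, along the tool's axes at that moment; what a row does not reach only later rows make up. A row lasts 1/10 s, in which the tool goes at most 0.05 m and 0.15 rad, less where a joint would pass 70% of its speed; a pose out of reach is approached as far as the arm can. jaw is the finger opening in m, set as the call begins (left out keeps the last). The fingers move at their own pace and stop on an object; grip_n is the grip in N (left out, the last holds). Time passes only in rows, so rows that do not move let the fingers close. The tool returns the time, the measured TCP pose, the force, the opening and the grip force at its end. only (a regular expression) keeps the lines of the reply that match it, lines (a string "A,B") keeps lines A to B, and quiet returns only ok. Input that does not fit is refused with a message, and nothing moves.
- manip.state(): the state, without advancing time (a new reading comes with each control period).
- manip.get_image(name): name is "side" or "top"; returns a dict with "pixels" (480x640x3 uint8, blue, green, red), "fx", "fy", "cx", "cy" (pixels), "dist" ([k1, k2, p1, p2, k3] as OpenCV has them; the pictures are not rectified), "rvec" (rotation vector, rad) and "tvec" (3), from world to camera coordinates, as OpenCV has them. Camera axes: x right, y down, z forward; pixel columns grow to the right and rows downward; lengths in m; the calibration is good to about 2 mm. A picture is of the moment at which its call begins. There is no depth.
- manip.job_done(): hands the job in; it is judged then, once.
The state is a dict: "t": time; "q": joint angles; "dq": joint speeds; "tau": joint torques, N m; "tcp_pos": TCP position; "tcp_rot": TCP orientation; "contact_force": force on the tool from outside, world axes, zero at the start; "torque": the same for the moment, N m; "finger_gap": finger opening in m; "finger_force": force on a finger pad.
Only numpy, scipy, OpenCV 4.12 (cv2) and the standard library are available. Lean on these libraries where they do the work, as an engineer would, in place of code of your own. Each camera call takes 0.05 s, during which the arm holds its last target. There are 200 camera calls.

## Task

Take the wooden push block and with it gently slide the steel cover plate along the jig's guides until its three holes drop over the mould's studs and it lies flat on the mould. Keep the fingers off the plate, then stand the push block upright on the table again and let go; leave everything else where it is.

Things in the scene. Friction and masses are not known exactly. Their poses are not given: they have to be found in the camera images.
- jig: Aluminium filling jig fixed to the table, 430 x 170 mm. Origin on the table under the middle of its mould bed; x = feeding direction (infeed shelf to mould), z up. Two fences from x = -90 to +125 mm form a channel 113 mm wide, centred on y = 0, tops at z = 60; at x = -90 to -150 their mouth flares out, tops at z = 59.
- shelf (a point): White infeed shelf of the jig, on which the plate starts; the point is the middle of the shelf's end edge towards the mould, on its top (z = 47.5 mm, x = -145 mm in the jig's frame). The shelf reaches 160 mm back from here and is 170 mm wide, axes as the jig's.
- bed (a point): Point over the jig's origin, at the mould's flat top (35 mm). Clear mould 108 mm wide, fixed in the channel, from 112 mm before to 88 mm beyond its centre; its first 22 mm are a ledge at shelf height. three steel studs 12 mm thick, 12 high, tapered, match the plate's holes. Its centre is on the centre line within 30 mm before or beyond this point: not given, to be felt.
- cover_plate: Loose steel plate 170 (x) x 110 (y) x 5 mm, about 0.45 kg, on the shelf. Origin: centre of its underside; x = feeding direction. Holes 16.5 mm wide at (-38, 40), (-38, -40), (38, 0) mm; turned-up nose to x = +95. It rides level over shelf, ledge and stud tops (1 to 4 N to push); when the holes meet the studs it drops 12 mm, to 35 mm above the table, and the studs block it from going further.
- lip (a point): Upright lip along the plate's rear edge, 4 mm thick, 100 mm wide, reaching 32.5 mm above the plate's underside; the point is the middle of its top edge, on the rear face (x = -85 mm of the plate). Push here with the block; 10 N against the studs does not unseat the plate, over 25 N is rough.
- push_block: Loose wooden push block, 0.14 kg, standing on the table. Origin: centre of its underside, z up. Foot 56 (x) x 70 (y) x 18 mm high; on its middle an upright grip post 24 (x) x 40 (y) mm, its top 95 mm above the underside. Push the lip with a flat 70 mm wide end face of the foot (x = +28 or -28 mm), the foot held about 5 mm above the shelf.
- cup: Steel cup, 64 mm wide, 70 high, beside the jig's far side; bystander. Origin under its centre.
- spatula: Spatula 180 mm long lying beside the jig's near side; bystander. Origin under its middle.
- jar: Jar 70 mm wide, 100 high; bystander. Origin under its centre.
- dispenser: Piston dispenser standing upright, 60 mm wide, 175 high; bystander. Origin under its centre.

How it is judged:
On the way, in this order (a step that is already met when the one before it is completed fails the run):
1. the push block pushes the plate along, still riding high (contact force between push_block and cover_plate above 0.2 N and z of cover_plate in the frame of jig above 0.043 m), for 0.05 s.
2. the plate has dropped over the studs and lies flat on the mould (z of cover_plate in the frame of jig between 0.032 and 0.0385 m and angle between cover_plate's own z axis and vertical below 0.03 rad and x of cover_plate in the frame of jig between -0.04 and 0.04 m and y of cover_plate in the frame of jig between -0.006 and 0.006 m), for 0.2 s.
At the end, for the whole second after the job is handed in: Plate at rest flat over the studs: underside 32 to 38.5 mm above the table, level within 0.03 rad, centre within 40 mm along and 6 mm across of the jig's origin. Push block at rest, upright within 0.1 rad, on the table itself (underside under 6 mm up) (all of step 2 and linear speed of cover_plate below 0.01 m/s and height (world z) of push_block below 0.006 m and angle between push_block's own z axis and vertical below 0.1 rad and linear speed of push_block below 0.02 m/s); the robot touches nothing.
It fails at once if the fingers touch the cover plate (more than 0.5 N) (contact force between the fingers and cover_plate above 0.5 N).
It fails at once if the plate is pushed roughly: more than 25 N from the push block (contact force between push_block and cover_plate above 25 N).
It fails at once if a bystander is moved by more than 30 mm (distance of any of cup, spatula, jar, dispenser from where it was at the start of the episode above 0.03 m).
It also fails if it takes over 58 s, if anything falls off the work surface, if the arm or the gripper's body presses on something with over 40 N, if the wrist force passes 120 N, or if a joint passes its speed limit or range.

## Working session

There is one attempt and no reset: what is moved stays moved. The work goes in short steps, Python scripts to look and compute and a tool call to move; the robot and the scene stay as the last step left them, time stands still between calls to the robot, and variables do not carry over. Pictures are saved under pics/ and viewed, at most 10 in all, crops included, and the job is handed in when it is done.

```bash
ls; mkdir -p pics
```

Create h.py:
```python
import numpy as np, cv2
from rig import manip
def cam(n,save=None):
    d=manip.get_image(n); 
    if save: cv2.imwrite('pics/'+save,d['pixels'])
    d['K']=np.array([[d['fx'],0,d['cx']],[0,d['fy'],d['cy']],[0,0,1.]]); d['D']=np.array(d['dist'],float)
    d['R']=cv2.Rodrigues(np.array(d['rvec'],float))[0]; d['t']=np.array(d['tvec'],float).ravel()
    return d
def ray(d,px,z):
    p=cv2.undistortPoints(np.array(px,float).reshape(-1,1,2),d['K'],d['D']).reshape(-1,2)
    v=np.c_[p,np.ones(len(p))]@d['R']; c=-d['R'].T@d['t']
    return c+v*((z-c[2])/v[:,2])[:,None]
def proj(d,P):
    return cv2.projectPoints(np.array(P,float).reshape(-1,3),np.array(d['rvec'],float),d['t'],d['K'],d['D'])[0].reshape(-1,2)
```

Run:
```python
from h import *
for n in('top','side'):
    d=cam(n,n+'0.png'); print(n,-d['R'].T@d['t'])
s=manip.state(); print(s['t'],s['tcp_pos'],s['tcp_rot'],s['finger_gap'])
```

```text
pics
rig.py
top [ 0.4828428  -0.03394138  1.02808065]
side [-0.0853807  -0.83852011  0.85568683]
0.1 [0.22620391 0.6087027  0.19879282] [ 1.76902798e-01  9.84228020e-01 -7.73563699e-04 -7.98430876e-05] 0.08546627224984094
```

View pics/top0.png

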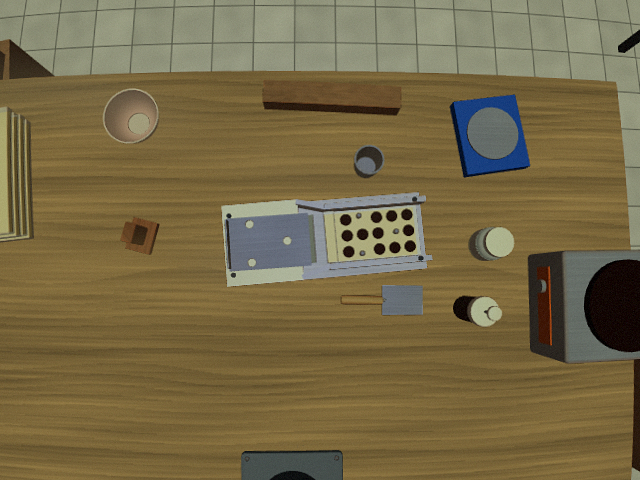

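View pics/side0.png

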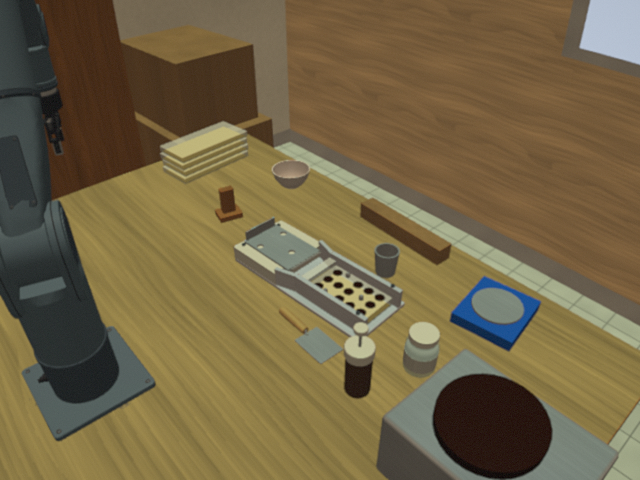

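The top view shows the block at about (140,236), the plate at about (270,242) on the shelf, and studs at about (359,215), (362,253) and (396,231). World x points up in the image and the feed runs right, along -y. Next I'll measure these points.

Run:
```python
from h import *
im=cv2.imread('pics/top0.png')
a=cv2.resize(im[190:292,215:435],None,fx=3.6,fy=3.6,interpolation=cv2.INTER_CUBIC)
b=cv2.resize(im[210:262,110:170],None,fx=4,fy=4,interpolation=cv2.INTER_CUBIC)
c=np.zeros((600,792,3),np.uint8); c[:a.shape[0],:a.shape[1]]=a; c[380:380+b.shape[0],:b.shape[1]]=b
s=cv2.imread('pics/side0.png'); e=cv2.resize(s[180:226,205:250],None,fx=4.5,fy=4.5,interpolation=cv2.INTER_CUBIC)
c[380:380+e.shape[0],300:300+e.shape[1]]=e
cv2.imwrite('pics/crop.png',c)
```

```text
(no output)
```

View pics/crop.png

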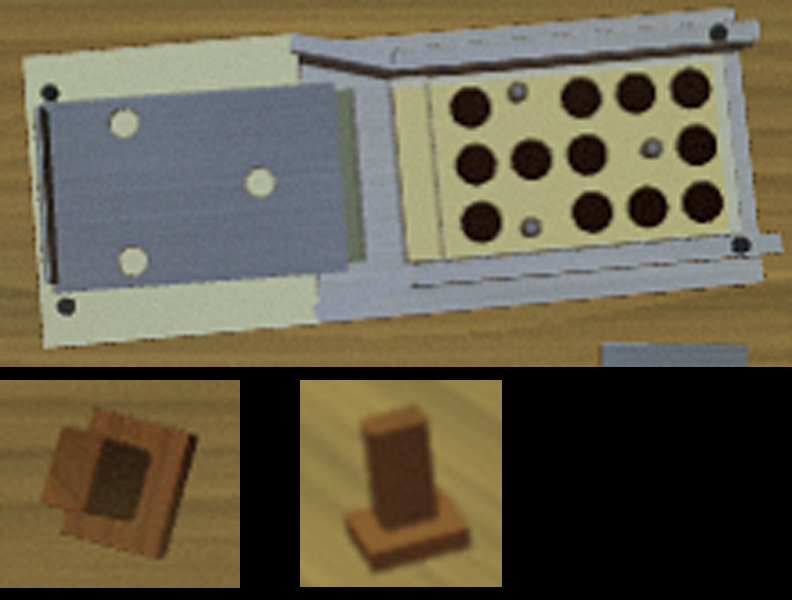

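Add to h.py:
```python
def cr(u,s=3.6,o=(215,190)): return (np.array(u,float)+.5)/s-.5+np.array(o)
```

Run:
```python
from h import *
np.set_printoptions(precision=4,suppress=True)
d=cam('top')
A=lambda P:np.degrees(np.arctan2(P[1],P[0]))
S=ray(d,cr([(24,57),(44,347),(296,35),(318,322)]),.0475)[:,:2]
print('shelf',S, [np.linalg.norm(S[i]-S[j]) for i,j in((0,1),(2,3),(0,2),(1,3))])
ang=A((S[2]+S[3]-S[0]-S[1])); end=(S[2]+S[3])/2
H=ray(d,cr([(124,124),(133,262),(260,183)]),.0505)[:,:2]
T=ray(d,cr([(518,92),(531,227),(651,148)]),.046)[:,:2]
for n,Q in(('holes',H),('studs',T)):
    f=Q[2]-(Q[0]+Q[1])/2; c=(Q[2]+(Q[0]+Q[1])/2)/2
    print(n,Q.ravel(),'w',np.linalg.norm(Q[0]-Q[1]),'l',np.linalg.norm(f),'ang',A(f),A(Q[0]-Q[1])-90,'c',c)
L=ray(d,cr([(42,108),(53,283)]),.08)[:,:2]; print('lip',L,np.linalg.norm(L[0]-L[1]))
f=np.array([np.cos(np.radians(ang)),np.sin(np.radians(ang))])
print('shelf ang',ang,'end',end,'origin',end+.145*f)
B=ray(d,cr([(93,28),(197,55),(162,178),(62,155)],4,(110,210)),.018)[:,:2]
print('foot',B,[np.linalg.norm(B[i]-B[i-1]) for i in range(4)],'c',B.mean(0),A(B[1]-B[0]),A(B[2]-B[3]))
P=ray(d,cr([(62,48),(102,53),(85,135),(42,123)],4,(110,210)),.095)[:,:2]
print('post',P,[np.linalg.norm(P[i]-P[i-1]) for i in range(4)],'c',P.mean(0))
```

```text
shelf [[ 0.6329  0.1442]
 [ 0.4648  0.131 ]
 [ 0.6452 -0.0143]
 [ 0.4784 -0.0265]] [np.float64(0.16866263329814868), np.float64(0.1672450679113086), np.float64(0.1589793159142395), np.float64(0.15811058841973202)]
holes [0.5931 0.0852 0.5133 0.0796 0.5585 0.0066] w 0.07992236352841887 l 0.07598233402629884 ang -85.96194946928557 -85.95913185543321 c [0.5559 0.0445]
studs [ 0.6116 -0.1438  0.5326 -0.1504  0.5785 -0.2217] w 0.07929851436528887 l 0.07484524262670722 ang -85.11108921441019 -85.26795495668115 c [ 0.5753 -0.1844]
lip [[0.599  0.1278]
 [0.5009 0.1207]] 0.09834213156112412
shelf ang -85.29267620643152 end [ 0.5618 -0.0204] origin [ 0.5737 -0.1649]
foot [[0.6143 0.3433]
 [0.5992 0.2852]
 [0.5327 0.303 ]
 [0.5452 0.3586]] [np.float64(0.07074038643656935), np.float64(0.060048970821097884), np.float64(0.06883105807964449), np.float64(0.057083251060471504)] c [0.5728 0.3225] -104.55911597160008 -102.68594446781361
post [[0.5943 0.3303]
 [0.5916 0.3095]
 [0.5505 0.3171]
 [0.5565 0.3395]] [np.float64(0.03883271362155237), np.float64(0.020908762312465568), np.float64(0.04185640089863005), np.float64(0.023166613916061046)] c [0.5732 0.3241]
```

Add to h.py:
```python
from scipy.spatial.transform import Rotation as Ro
def go(x,y,z,yaw):
    "tool-frame shift to a world TCP target, closing line (tool y) at yaw deg; mod 180"
    s=manip.state(); R=Ro.from_quat(s['tcp_rot']).as_matrix()
    d=R.T@(np.array([x,y,z])-s['tcp_pos']); a=np.degrees(np.arctan2(R[1,1],R[0,1]))
    w=(yaw-a+90)%180-90
    print('shift',d.round(4),'turn',round(-np.radians(w),3),'now',a.round(2),'tilt',np.degrees(np.arccos(-R[2,2])).round(2),'t',s['t'])
```

Run:
```python
from h import *
go(.573,.323,.15,76.4)
```

```text
shift [-0.4246 -0.1471  0.0492] turn -0.118 now 69.62 tilt 0.08 t 0.15
```

Emit:
nudge_tcp(
  plan=[
    {"tx":-0.04, "ty":-0.014},
    {"tx":-0.085, "ty":-0.03},
    {"tx":-0.13, "ty":-0.045, "spin":-0.03},
    {"tx":-0.175, "ty":-0.06, "spin":-0.06},
    {"tx":-0.22, "ty":-0.076, "tz":0.01, "spin":-0.09},
    {"tx":-0.265, "ty":-0.092, "tz":0.02, "spin":-0.118},
    {"tx":-0.31, "ty":-0.107, "tz":0.03, "spin":-0.118},
    {"tx":-0.355, "ty":-0.122, "tz":0.04, "spin":-0.118},
  ],
  jaw=0.085,
)

```text
t: 0.95
tcp_pos: [0.5178, 0.3698, 0.1591]
tcp_rot: [0.119, 0.993, -0.0, -0.0]
contact_force: [0.5, 0.6, -0.1]
finger_gap: 0.085
finger_force: 0.0
```

```bash
python3 -c "
from h import *
go(.573,.323,.15,76.4)"
```

```text
shift [-0.0646 -0.0325  0.0091] turn -0.0 now 76.39 tilt 0.01 t 0.95
```

Emit:
nudge_tcp(
  plan=[
    {"tx":-0.035, "ty":-0.015, "tz":0.005},
    {"tx":-0.06, "ty":-0.03, "tz":0.009},
    {"tx":-0.06, "ty":-0.03, "tz":0.009},
    {"tx":-0.06, "ty":-0.03, "tz":0.009},
  ],
)

```text
t: 1.35
tcp_pos: [0.5679, 0.3274, 0.1501]
tcp_rot: [0.119, 0.993, -0.0, -0.0]
contact_force: [-0.9, 1.0, -0.2]
finger_gap: 0.0849
finger_force: 0.0
```

```bash
python3 -c "
from h import *
go(.573,.323,.046,76.4)
cam('top','top1.png')
i=cv2.imread('pics/top1.png');cv2.imwrite('pics/t1.png',cv2.resize(i[160:310,80:220],None,fx=3,fy=3))
i=cam('side')['pixels'];cv2.imwrite('pics/s1.png',cv2.resize(i[100:250,150:300],None,fx=3,fy=3))
cv2.imwrite('pics/ts1.png',np.hstack([cv2.imread('pics/t1.png')[:450],cv2.imread('pics/s1.png')[:450,:380]]))"
```

```text
shift [-0.006  -0.003   0.1041] turn -0.002 now 76.29 tilt 0.05 t 1.35
```

View pics/ts1.png

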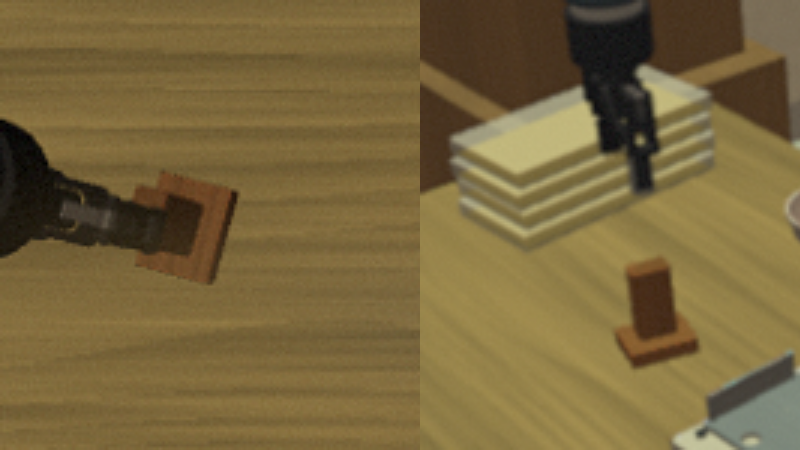

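The open fingers sit above the block: in the crop the tip is at about (640,190) and the post top at about (648,265). I'll check this by projection.

```bash
python3 -c "
from h import *
d=cam('side'); print(proj(d,[manip.state()['tcp_pos'],[.573,.323,.095],[.573,.323,.018]]))
go(.573,.323,.046,76.4)"
```

```text
[[220.2821306  170.70178929]
 [225.57953025 187.85594601]
 [228.38801304 210.31604316]]
shift [-0.0079 -0.0051  0.1046] turn 0.002 now 76.52 tilt 0.06 t 1.5
```

Emit:
nudge_tcp(
  plan=[
    {"tx":-0.008, "ty":-0.005, "tz":0.025},
    {"tx":-0.008, "ty":-0.005, "tz":0.055},
    {"tx":-0.008, "ty":-0.005, "tz":0.085},
    {"tx":-0.008, "ty":-0.005, "tz":0.104},
    {"tx":-0.008, "ty":-0.005, "tz":0.104},
  ],
)

```text
t: 2.0
tcp_pos: [0.5713, 0.3215, 0.0438]
tcp_rot: [0.117, 0.993, -0.001, -0.002]
contact_force: [-0.5, 0.1, 0.3]
finger_gap: 0.0848
finger_force: 0.0
```

```bash
python3 -c "
from h import *
go(.573,.323,.046,76.4)"
```

```text
shift [-0.0013  0.0019 -0.0022] turn 0.002 now 76.51 tilt 0.32 t 2.0
```

Emit:
nudge_tcp(
  plan=[
    {},
    {},
    {},
    {},
    {},
    {},
    {},
    {},
  ],
  jaw=0.0,
  grip_n=80,
)

```text
t: 2.8
tcp_pos: [0.5753, 0.3221, 0.0478]
tcp_rot: [0.119, 0.993, 0.001, 0.001]
contact_force: [0.2, 0.7, 6.2]
finger_gap: 0.0219
finger_force: 80.2
```

```bash
python3 -c "
from h import *
d=cam('top','g_top.png');e=cam('side','g_side.png')
go(.573,.323,.046,76.4)"
```

```text
shift [0.0025 0.0003 0.0018] turn -0.0 now 76.38 tilt 0.13 t 2.9
```

Emit:
nudge_tcp(
  plan=[
    {"tz":-0.02},
    {"tz":-0.04},
    {"tz":-0.055},
    {"tz":-0.055},
  ],
)

```text
t: 3.3
tcp_pos: [0.5759, 0.3219, 0.1037]
tcp_rot: [0.119, 0.993, 0.001, 0.001]
contact_force: [0.9, -0.7, -1.6]
finger_gap: 0.0219
finger_force: 79.4
```

```bash
python3 -c "
from h import *
go(.548,.182,.1005,94.8)"
```

```text
shift [-0.0058 -0.1425  0.0029] turn -0.322 now 76.36 tilt 0.21 t 3.3
```

Emit:
nudge_tcp(
  plan=[
    {"tx":-0.001, "ty":-0.025, "spin":-0.08},
    {"tx":-0.003, "ty":-0.055, "spin":-0.16},
    {"tx":-0.004, "ty":-0.085, "tz":0.001, "spin":-0.24},
    {"tx":-0.005, "ty":-0.115, "tz":0.002, "spin":-0.322},
    {"tx":-0.006, "ty":-0.14, "tz":0.003, "spin":-0.322},
    {"tx":-0.006, "ty":-0.142, "tz":0.003, "spin":-0.322},
    {"tx":-0.006, "ty":-0.142, "tz":0.003, "spin":-0.322},
  ],
)

```text
t: 4.0
tcp_pos: [0.5464, 0.181, 0.0979]
tcp_rot: [-0.041, 0.999, -0.0, -0.001]
contact_force: [-0.1, -0.5, -0.8]
finger_gap: 0.0221
finger_force: 79.3
```

```bash
python3 -c "
from h import *
go(.548,.182,.1005,94.8)
a=cam('top')['pixels'][190:292,150:330];b=cam('side')['pixels'][170:290,190:330]
a=cv2.resize(a,None,fx=3,fy=3,interpolation=2);b=cv2.resize(b,None,fx=2.5,fy=2.5,interpolation=2)
c=np.zeros((306,900,3),np.uint8);c[:306,:540]=a;c[:300,542:892]=b;cv2.imwrite('pics/p2.png',c[:,:].copy()[:, :892][:, :]) if 0 else cv2.imwrite('pics/p2.png',cv2.resize(c,(800,272)))"
```

```text
shift [-0.0016  0.0009 -0.0026] turn -0.001 now 94.74 tilt 0.07 t 4.0
```

View pics/p2.png

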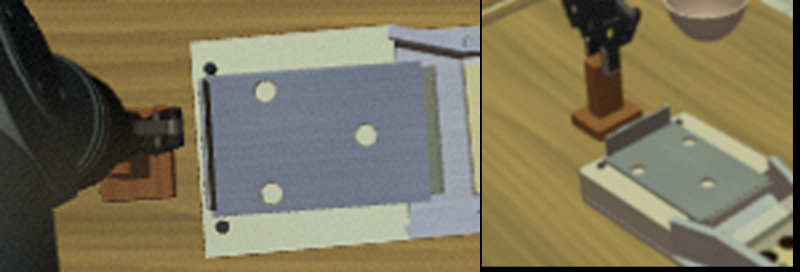

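The block is held upright ahead of the lip. In the crop its front edge runs from about (177,107) to (174,198), and the lip from (204,78) to (211,210). I'll measure the foot edge with a colour mask.

Run:
```python
from h import *
np.set_printoptions(precision=4,suppress=True)
d=cam('top'); p=d['pixels']; hsv=cv2.cvtColor(p,cv2.COLOR_BGR2HSV)
q=p.astype(int); m=((q[...,2]-q[...,1])>35)
m[:, :170]=0;m[:,225:]=0;m[:220]=0;m[275:]=0
ys=[y for y in range(220,275) if m[y].any()]
print([(y,int(np.nonzero(m[y])[0].min()),int(np.nonzero(m[y])[0].max())) for y in ys])
print(p[250,200],p[270,225])
```

```text
[(229, 209, 210), (230, 197, 210), (231, 200, 205), (232, 202, 204), (233, 202, 203), (247, 211, 212), (248, 209, 212), (249, 205, 212), (250, 206, 212), (251, 195, 212), (252, 192, 212), (253, 192, 212), (254, 191, 212), (255, 206, 212), (256, 206, 212), (257, 187, 212), (258, 187, 212), (259, 189, 212), (260, 187, 213), (261, 187, 213), (262, 187, 213), (263, 187, 211), (264, 187, 198)]
[28 39 54] [ 63 105 131]
```

Run:
```python
from h import *
np.set_printoptions(precision=4,suppress=True)
d=cam('top')
F=ray(d,[(210.8,229.2),(213.2,264)],.069)[:,:2]; print(F,np.linalg.norm(F[0]-F[1]))
f=np.array([.0837,-.9965]); n=np.array([.9965,.0837]); L=np.array([.5492,.1293])
c=F.mean(0); print('gap',(L-c)@f,'lateral',(c-L)@n,'front-tcp',(c-manip.state()['tcp_pos'][:2])@f,(c-manip.state()['tcp_pos'][:2])@n)
go(.548,.182,.1005,94.8)
```

```text
[[0.5808 0.1613]
 [0.5098 0.1555]] 0.07124234298068444
gap 0.02930472905364617 lateral -0.001460298460990204 front-tcp 0.024809187291632968 -0.003649005795251883
shift [-0.001  -0.0015 -0.0021] turn 0.002 now 94.93 tilt 0.04 t 4.2
```

Emit:
nudge_tcp(
  plan=[
    {"tx":-0.001, "ty":-0.006, "tz":-0.002},
    {"tx":-0.002, "ty":-0.012, "tz":-0.003},
    {"tx":-0.002, "ty":-0.018, "tz":-0.003},
    {"tx":-0.002, "ty":-0.021, "tz":-0.003},
    {"tx":-0.002, "ty":-0.024, "tz":-0.003},
    {"tx":-0.002, "ty":-0.027, "tz":-0.003},
    {"tx":-0.002, "ty":-0.030, "tz":-0.003},
    {"tx":-0.002, "ty":-0.033, "tz":-0.003},
  ],
)

```text
t: 5.0
tcp_pos: [0.5516, 0.1499, 0.1016]
tcp_rot: [-0.042, 0.999, 0.001, 0.0]
contact_force: [-0.7, 2.5, -1.0]
finger_gap: 0.0221
finger_force: 79.4
```

Emit:
nudge_tcp(
  plan=[
    {"ty":-0.004},
    {"ty":-0.008},
    {"ty":-0.012},
    {"ty":-0.016},
    {"ty":-0.02},
    {"ty":-0.024},
    {"ty":-0.028},
    {"ty":-0.032},
  ],
)

```text
t: 5.8
tcp_pos: [0.5544, 0.1169, 0.1016]
tcp_rot: [-0.042, 0.999, 0.0, 0.0]
contact_force: [0.0, 2.0, -1.3]
finger_gap: 0.0221
finger_force: 79.4
```

```bash
python3 -c "
from h import *
f=np.array([.0837,-.9965]); n=np.array([.9965,.0837]); c=manip.state()['tcp_pos'][:2]-np.array([.5753,-.1844]); print(c@f,c@n)
go(.548,.182,.1015,94.8)
d=cam('top','p3.png')['pixels']; b=cam('side','s3.png')['pixels'][170:310,190:390]
cv2.imwrite('pics/p3c.png',np.hstack([cv2.resize(d[190:290,180:310],(455,350),interpolation=2),cv2.resize(b,(345,350))[:, :345]]))"
```

```text
-0.3020292963866314 0.004419289843421052
shift [0.0009 0.0654 0.0001] turn 0.001 now 94.83 tilt 0.0 t 5.8
```

View pics/p3c.png

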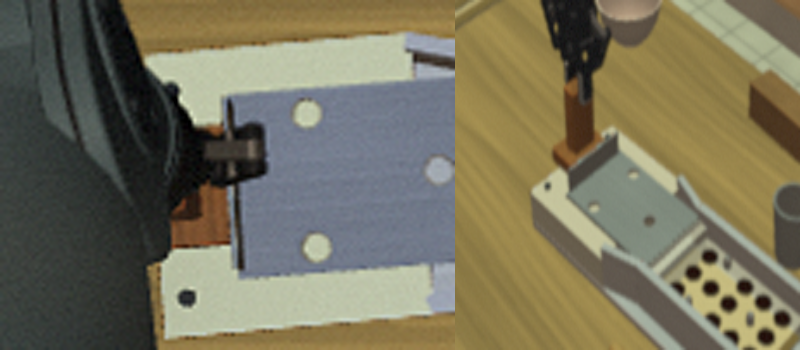

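The block pushes the lip squarely at about 2 N: the lip runs from about (227,97) to (240,268) in the crop, with the foot flush behind it. Pushing on.

Emit:
nudge_tcp(
  plan=[
    {"ty":-0.005},
    {"ty":-0.01},
    {"ty":-0.015},
    {"ty":-0.02},
    {"ty":-0.025},
    {"ty":-0.03},
    {"ty":-0.035},
    {"ty":-0.04},
  ],
  only="pos|contact",
)

```text
tcp_pos: [0.5577, 0.0769, 0.1016]
contact_force: [-0.2, 3.1, -1.1]
```

Emit:
nudge_tcp(
  plan=[
    {"ty":-0.005},
    {"ty":-0.01},
    {"ty":-0.015},
    {"ty":-0.02},
    {"ty":-0.025},
    {"ty":-0.03},
    {"ty":-0.035},
    {"ty":-0.04},
  ],
  only="pos|contact",
)

```text
tcp_pos: [0.5611, 0.0371, 0.1016]
contact_force: [0.1, 2.8, -1.3]
```

```bash
python3 -c "
from h import *
f=np.array([.0837,-.9965]); n=np.array([.9965,.0837]); c=manip.state()['tcp_pos'][:2]-np.array([.5753,-.1844]); print(c@f,c@n)
go(.548,.182,.1015,94.8)
d=cam('top','p4.png')['pixels']; b=cam('side','s4.png')['pixels'][170:340,220:420]
cv2.imwrite('pics/p4c.png',np.hstack([cv2.resize(d[190:290,210:430],(550,250),interpolation=2),cv2.resize(b,(250,250))]))"
```

```text
-0.22189595697310713 0.0043902029303649615
shift [9.000e-04 1.455e-01 1.000e-04] turn 0.0 now 94.83 tilt 0.01 t 7.5
```

View pics/p4c.png

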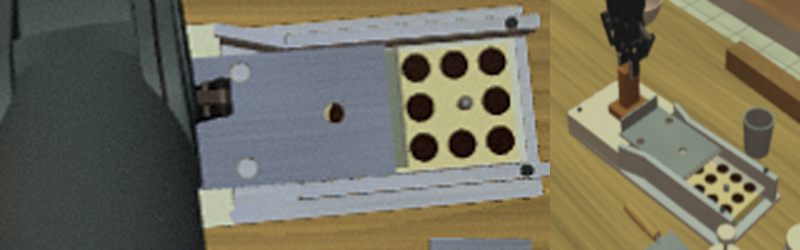

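The plate rides straight in the channel: its front hole is at about (334,113) in the crop, and the remaining stud at (465,103). I'll continue and slow down near the end.

Emit:
nudge_tcp(
  plan=[
    {"ty":-0.005},
    {"ty":-0.01},
    {"ty":-0.015},
    {"ty":-0.02},
    {"ty":-0.025},
    {"ty":-0.03},
    {"ty":-0.035},
    {"ty":-0.04},
  ],
  only="pos|contact",
)

```text
tcp_pos: [0.5646, -0.0027, 0.1017]
contact_force: [0.3, 2.4, -1.4]
```

Emit:
nudge_tcp(
  plan=[
    {"ty":-0.005},
    {"ty":-0.01},
    {"ty":-0.015},
    {"ty":-0.02},
    {"ty":-0.024},
    {"ty":-0.028},
    {"ty":-0.032},
    {"ty":-0.035},
  ],
  only="pos|contact",
)

```text
tcp_pos: [0.5672, -0.038, 0.1014]
contact_force: [-0.3, 1.5, -2.2]
```

Emit:
nudge_tcp(
  plan=[
    {"ty":-0.0025},
    {"ty":-0.005},
    {"ty":-0.0075},
    {"ty":-0.01},
    {"ty":-0.0125},
    {"ty":-0.015},
    {"ty":-0.0175},
    {"ty":-0.02},
  ],
  only="pos|contact",
)

```text
tcp_pos: [0.5691, -0.0574, 0.1016]
contact_force: [0.3, 1.6, -3.1]
```

```bash
python3 -c "
from h import *
f=np.array([.0837,-.9965]); n=np.array([.9965,.0837]); c=manip.state()['tcp_pos'][:2]-np.array([.5753,-.1844]); print(c@f,c@n)
go(.548,.182,.1015,94.8)"
```

```text
-0.1270900174073884 0.004481089131078015
shift [9.000e-04 2.403e-01 1.000e-04] turn 0.0 now 94.82 tilt 0.0 t 10.0
```

Emit:
nudge_tcp(
  plan=[
    {"ty":-0.0015},
    {"ty":-0.003},
    {"ty":-0.0045},
    {"ty":-0.006},
    {"ty":-0.0075},
    {"ty":-0.009},
  ],
  only="pos|contact",
)

```text
tcp_pos: [0.5699, -0.0662, 0.1016]
contact_force: [0.0, 1.3, -1.7]
```

Emit:
nudge_tcp(
  plan=[
    {"ty":-0.0015},
    {"ty":-0.003},
    {"ty":-0.0045},
    {"ty":-0.006},
  ],
  only="pos|contact",
)

```text
tcp_pos: [0.5706, -0.0731, 0.1018]
contact_force: [-0.5, 0.0, -1.0]
```

```bash
python3 -c "
from h import *
d=cam('top','p5.png')['pixels']; b=cam('side','s5.png')['pixels'][200:350,240:420]
cv2.imwrite('pics/p5c.png',np.hstack([cv2.resize(d[190:290,250:430],(468,260),interpolation=2),cv2.resize(b,(312,260))]))"
```

```text
(no output)
```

View pics/p5c.png

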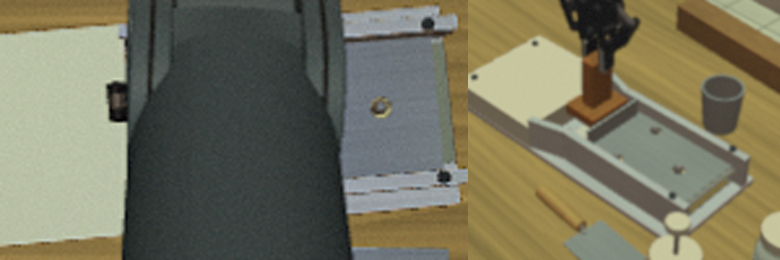

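The plate looks dropped: a stud shows in the front hole at about (380,106), and the push force has gone to zero. A gentle push should confirm that the studs block it.

Emit:
nudge_tcp(
  plan=[
    {"ty":-0.0005},
    {"ty":-0.001},
    {"ty":-0.0015},
    {"ty":-0.002},
  ],
  only="pos|contact",
)

```text
tcp_pos: [0.5705, -0.0741, 0.1016]
contact_force: [0.1, -0.7, -1.2]
```

Emit:
nudge_tcp(
  plan=[
    {"ty":-0.0005},
    {"ty":-0.001},
  ],
  only="pos|contact",
)

```text
tcp_pos: [0.5706, -0.0751, 0.1016]
contact_force: [0.2, 0.0, -1.2]
```

Emit:
nudge_tcp(
  plan=[
    {"ty":-0.0007},
    {"ty":-0.0014},
    {"ty":-0.002},
  ],
  only="pos|contact",
)

```text
tcp_pos: [0.5707, -0.0764, 0.1016]
contact_force: [-0.7, 1.5, -1.3]
```

Emit:
nudge_tcp(
  plan=[
    {"ty":-0.0005},
    {"ty":-0.001},
  ],
  only="pos|contact",
)

```text
tcp_pos: [0.571, -0.0773, 0.1016]
contact_force: [-0.2, 3.8, -0.3]
```

Emit:
nudge_tcp(
  plan=[
    {"ty":-0.0005},
    {"ty":-0.001},
  ],
  only="pos|contact",
)

```text
tcp_pos: [0.5711, -0.0777, 0.1017]
contact_force: [-1.3, 6.0, 1.6]
```

Emit:
nudge_tcp(
  plan=[
    {"ty":0.01},
    {"ty":0.03},
    {"ty":0.06},
    {"ty":0.1},
    {"ty":0.15},
    {"ty":0.2},
    {"ty":0.25},
    {"ty":0.29},
  ],
  only="pos|contact",
)

```text
tcp_pos: [0.5461, 0.2129, 0.1017]
contact_force: [0.2, 0.2, -1.0]
```

```bash
python3 -c "
from h import *
go(.573,.32,.049,80)
np.set_printoptions(precision=4,suppress=True)
d=cam('top','p6.png')['pixels']; b=cam('side','s6.png')['pixels'][200:350,240:420]
cv2.imwrite('pics/p6c.png',np.hstack([cv2.resize(d[190:290,250:430],(468,260),interpolation=2),cv2.resize(b,(312,260))]))"
```

```text
shift [-0.036   0.1044  0.0527] turn 0.261 now 94.93 tilt 0.05 t 13.2
```

View pics/p6c.png

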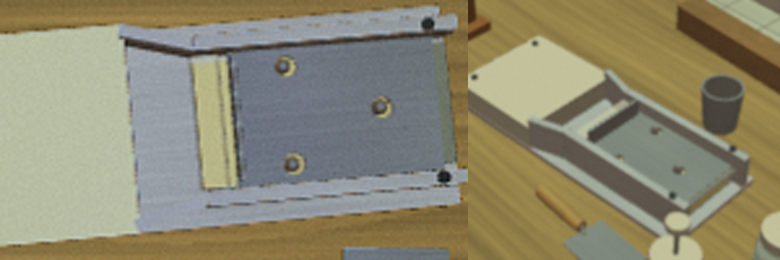

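The plate is seated, with a stud showing in all three holes at about (285,67), (381,106) and (293,164) in the crop. Next, the block goes back onto the table.

Emit:
nudge_tcp(
  plan=[
    {"ty":0.04},
    {"ty":0.08},
    {"ty":0.1, "tz":0.01},
    {"ty":0.1, "tz":0.025},
    {"ty":0.1, "tz":0.038},
    {"ty":0.1, "tz":0.047},
    {"ty":0.1, "tz":0.05},
    {"ty":0.1, "tz":0.05},
  ],
  only="pos|contact",
)

```text
tcp_pos: [0.5383, 0.308, 0.051]
contact_force: [0.3, 0.5, -1.8]
```

Emit:
nudge_tcp(
  plan=[
    {"tz":0.001},
    {"tz":0.002},
    {"tz":0.003},
    {"tz":0.003},
  ],
  only="pos|contact",
)

```text
tcp_pos: [0.5382, 0.3096, 0.0487]
contact_force: [0.2, 0.6, -1.0]
```

Emit:
nudge_tcp(
  plan=[
    {"tz":0.0005},
    {"tz":0.001},
    {"tz":0.001},
  ],
  only="pos|contact",
)

```text
tcp_pos: [0.5382, 0.3097, 0.0478]
contact_force: [-0.3, 0.9, 0.1]
```

Emit:
nudge_tcp(
  plan=[
    {"tz":0.0005},
    {"tz":0.001},
    {"tz":0.001},
  ],
  only="pos|contact",
)

```text
tcp_pos: [0.5384, 0.31, 0.0477]
contact_force: [-2.1, -0.2, 8.6]
```

Contact with the table, so I release and retreat.

Emit:
nudge_tcp(
  plan=[
    {},
    {},
    {},
    {},
    {},
    {},
    {},
    {},
  ],
  jaw=0.085,
  only="pos|contact|gap",
)

```text
tcp_pos: [0.5381, 0.3095, 0.0466]
contact_force: [0.1, -0.4, -0.5]
finger_gap: 0.085
```

Emit:
nudge_tcp(
  plan=[
    {"tz":-0.02},
    {"tz":-0.05},
    {"tz":-0.09},
    {"tz":-0.13},
    {"ty":0.04, "tz":-0.15},
    {"ty":0.08, "tz":-0.15},
    {"ty":0.12, "tz":-0.15},
    {"ty":0.12, "tz":-0.15},
  ],
  only="pos|contact",
)

```text
tcp_pos: [0.5243, 0.4368, 0.1965]
contact_force: [-0.1, 1.1, -0.4]
```

```bash
python3 -c "
from h import *
d=cam('top','p7.png')['pixels']; b=cam('side','s7.png')['pixels']
cv2.imwrite('pics/p7c.png',np.hstack([cv2.resize(d[180:300,110:430],(480,180)),b[150:330,180:440]]))"
```

```text
(no output)
```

View pics/p7c.png

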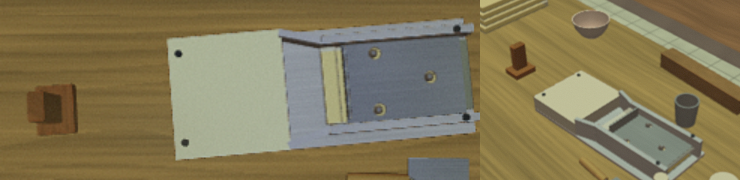

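The block stands upright and free at about (55,108) in the crop, the plate is seated, and the bystanders in the picture (cup and spatula) look untouched.

```bash
python3 -c "
from rig import manip
print(manip.job_done())"
```

```text
the job is handed in; nothing more can be done
None
```

The cover plate is seated flat with all three holes over the studs, the push block is standing upright on the table and released, and the job is handed in; no verdict was returned.

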